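# Cover the cell nest and swing the keeper over it

## Task

Swing the yellow keeper bar clear of the cell nest, take the red cover off its sloping stand, and lower it gently onto the nest so that both dowel pins enter their matching holes (large on large, small on small) and it sits fully home; do not drop it or force it down. Then swing the keeper bar back over the cover, all the way to its stop, and let go. Leave the things around - glue bottle, jar, tape roll and battery cell - where they are.

Things in the scene. Friction and masses are not known exactly. Their poses are not given: they have to be found in the camera images.
- cover_grip (a point): Centre of the black grip rib on the red cover plate (loose, about 0.35 kg, 100 mm in x, 170 in y, 16 thick). The rib stands amid the top face, 16 mm wide (x), 70 long (y), 40 tall; this point is half-way up it, 20 mm above the plate's top face, 36 above its underside. z is the plate's upward normal. Home on the nest, its axes match the nest's.
- stand: Fixed teal stand on which the cover starts, 190 mm wide (y); origin under its centre. Its face slopes at 30 degrees to the horizontal and rises towards the stand's +x, with a 10 mm lip at the lower edge; the cover's x points up the slope, its y is level, its z leans 30 degrees towards the stand's -x.
- hole_large (a point): Centre of the cover's large through hole (18 mm diameter) at the underside: 60 mm along the plate's +y from its middle. Axes as the plate's. A white dot on the top face lies beside it.
- hole_small (a point): Centre of the cover's small through hole (12 mm diameter) at the underside: 60 mm along the plate's -y from its middle. Axes as the plate's.
- nest: Fixed aluminium nest, base 120 mm (x) by 200 (y), origin under its centre, z up. Two seats, tops 35 mm above the bench, carry the dowel pins, 120 mm apart on the nest's y axis; five cells lie between them, below seat level. It also carries the keeper bar on a post.
- pin_large (a point): Foot of the large steel dowel pin on the nest's seat, 60 mm along the nest's +y from its centre: 16 mm diameter, 18 tall, the upper 8 mm tapering to 9 mm diameter. Axes as the nest's. With the cover home its underside is at this level and hole_large is at this point. A white dot lies beside it.
- pin_small (a point): Foot of the small dowel pin on the seat, 60 mm along the nest's -y: 10 mm diameter, 18 tall, the upper 8 mm tapering to 3 mm diameter. Axes as the nest's.
- keeper_knob (a point): Middle of the upright black round knob (20 mm diameter, 42 tall) at the free end of the yellow keeper bar; the bar's top is 21 mm below this point. The bar is 10 mm thick, 18 wide, reaches 165 mm from its pivot, and passes 4 mm above the top face of the cover when that is home.
- keeper_pivot (a point): Pivot of the keeper bar (vertical axis) on a post of the nest: 85 mm along the nest's -x and 45 mm along its +y from its centre; 155 mm from the knob. The bar stays where it is left (about 0.5 N at the knob moves it).
- keeper (a joint): Angle of the keeper bar, rad: 0 is shut at its stop, the bar pointing along the nest's +x across the nest; it grows as the knob swings towards the nest's +y (anticlockwise from above), up to 1.5 fully open. Below about 1.2 it is in the cover's way. It starts between 0 and 0.5.
- glue: White glue bottle, 44 mm diameter, 150 mm tall, loose and standing; origin at the middle of its underside. Leave alone.
- jar: Amber jar, 52 mm diameter, 70 mm tall, loose and standing; origin at the middle of its underside. Leave alone.
- tape: Yellow roll of tape, 70 mm diameter, 25 mm tall, lying flat; origin at the middle of its underside. Leave alone.
- cell: Black battery cell, 34 mm diameter, 60 mm tall, standing; origin at the middle of its underside. Leave alone.
Not all that is in view belongs to the job. Of the things that look like the nest, the larger one is meant.

How it is judged:
By the outcome, as a careful person would: the job done as asked, in the order asked, and still so for the second after the job is handed in, with the robot touching nothing.
It also fails if it takes over 72 s, if anything falls off the work surface, if the arm or the gripper's body presses on something with over 40 N, if the wrist force passes 120 N, or if a joint passes its speed limit or range.

## Robot

A 6-joint arm with a two-finger parallel gripper is mounted at the origin on the work surface. World frame = base frame: x ahead of the robot, y to its left, z up, the work surface at z = 0. Lengths are in m, angles in degrees, forces in N, time in s.
With the tool pointing down it reaches from about 0.35 to 0.85 m from the base axis. Payload 8.1 kg.
Tool frame: the origin (TCP) lies between the finger pads; the fingertips stand env.finger_overhang ahead of it and the grasp point (between the pads) is the TCP (env.finger_overhang is the distance from the TCP to the fingertips, in m); z points along the fingers, x is the direction in which the jaws open and shut, and the axes are right-handed (so a half turn about z gives the same grasp; the last joint's range is limited). The gripper opens to 85 mm and grips with 20 to 120 N. Pads are 22 mm wide; open, the fingers measure 114 mm over their backs; the gripper's body (76 mm by 85 mm) begins 54 mm behind the grasp point. The pads swing forward as they close: fully open they stand 13 mm farther back than shut.
Start: joints at [68.847, 7.471, 85.268, -0, 87.261, -4.893], TCP at [0.168, 0.576, 0.25] pointing down, gripper open.
Joint ranges: [-169.43, 169.43], [-51.17, 129.36], [1.28, 143.12], [-76.62, 256.62], [0, 156.53], [-152.29, 152.29]. Speed limits (degrees/s): [136.94, 136.94, 159.86, 180, 180, 180].

## Interface

Orientations are given as [roll, pitch, yaw] about the fixed x, y, z axes, in that order (R = Rz(yaw) Ry(pitch) Rx(roll)).
In Python, from rig import env gives the robot as it stands.
- The arm moves only by the shell command python3 -m inch 'ROWS' [FORCE]. ROWS is a JSON object of lists of equal length, an entry for each row: "xyz": the shift along the tool's x, y, z in m, a list of three; "angular": the turn, a rotation vector about the tool's x, y, z in rad, a list of three; "hand": the opening, from 0 (shut) to 1 (fully open). In form: {"xyz": [[tx, ty, tz], ...], "angular": [[ax, ay, az], ...], "hand": [hand, ...]}. A call has 1 to 12 rows; each row is the pose to reach, as a shift and turn from the pose commanded when the call began, along the tool's axes at that moment; what a row does not reach only later rows make up. A row lasts 1/10 s, in which the tool goes at most 50 mm and 8.59 degrees, less where a joint would pass 70% of its speed; a pose out of reach is approached as far as the arm can. A call with a gripper value outside its range is refused whole. The fingers move at their own pace and stop on an object; FORCE is the grip in N (left out, the last holds). Time passes only in rows, so rows that repeat a pose let the fingers close. It gives the time, the measured TCP pose, the force and the opening at its end, in the units of the state.
- env.state(): the state, without advancing time (a new reading comes with each control period).
- env.snapshot(name): name is "scene" or "top" or "wrist"; returns the picture (480x640x3 uint8, blue, green, red); there is no depth.
- env.calibration(name): a dict with "camera_matrix" (3x3 intrinsics, pixels), "eye" and "attitude" of the camera in the world; the wrist camera has in their place "mount" (4x4, takes a point from camera to tool coordinates, whose origin is the TCP and whose axes are the tool frame's). Camera axes: x right, y up, looking along -z (the intrinsics and any distortion apply to the point x, -y, -z); pixel columns grow to the right and rows downward; lengths in m; the calibration is good to about 2 mm. A picture is of the moment at which its call begins: read the wrist's pose just before it. calibration takes no time and is no camera call.
- env.sign_off(): hands the job in, once; it reports no verdict.
The state is a dict: "t": time; "joint_positions": joint angles; "qd": joint speeds; "joint_efforts": joint torques, N m; "tcp_pos": TCP position; "eef_rot": TCP orientation; "ft_force": force on the tool from outside, world axes, zero at the start; "moment": the same for the moment, N m; "finger_gap": finger opening in m.
Only numpy, scipy, OpenCV 4.12 (cv2) and the standard library are available. Lean on these libraries where they do the work, as an engineer would, in place of code of your own. Each camera call takes 0.05 s, during which the arm holds its last target.

## Working session

There is one attempt and no reset: what is moved stays moved. The work goes in short steps, Python scripts to look and compute and a shell command to move; the robot and the scene stay as the last step left them, time stands still between calls to the robot, and variables do not carry over. Pictures are saved under pics/ and viewed, and the job is handed in when it is done.

```bash
ls; mkdir -p pics; python3 - <<'E'
from rig import env
import cv2
print(env.state(), env.finger_overhang)
for n in ["scene","top","wrist"]:
    print(n, env.calibration(n))
    cv2.imwrite(f"pics/{n}0.png", env.snapshot(n))
E
```

```text
pics
{'t': 0.0, 'joint_positions': array([ 6.88444569e+01,  7.51648648e+00,  8.53292451e+01, -8.67518008e-04,
        8.72610379e+01, -4.89277101e+00]), 'qd': array([ 0.11624466, -0.04672719,  0.03937811,  0.01305586,  0.0097096 ,
       -0.04968615]), 'joint_efforts': array([ 9.15120690e-04, -5.69357371e+01, -5.00573552e+01, -2.15891455e-04,
        1.40571536e-02, -2.63373664e-05]), 'tcp_pos': array([0.16782082, 0.57551829, 0.24923035]), 'eef_rot': array([-1.79991757e+02,  1.06454299e-01,  7.37372779e+01]), 'ft_force': array([-0.12650389,  0.79438983, -0.078668  ]), 'moment': array([ 0.04668231, -0.01810688, -0.01849254]), 'finger_gap': 0.08520838166712076} 0.019
scene {'camera_matrix': array([[490.8265531 ,   0.        , 321.041424  ],
       [  0.        , 490.8265531 , 241.82782966],
       [  0.        ,   0.        ,   1.        ]]), 'eye': array([1.49230262, 0.06807542, 1.16636712]), 'attitude': array([ 43.21776412,  -0.72688546, 102.58866692])}
top {'camera_matrix': array([[559.37860034,   0.        , 321.3067698 ],
       [  0.        , 559.37860034, 244.64410652],
       [  0.        ,   0.        ,   1.        ]]), 'eye': array([ 0.41427978, -0.11327055,  1.37246485]), 'attitude': array([  5.06950278,  -0.62997515, -90.36893441])}
wrist {'camera_matrix': array([[374.43711002,   0.        , 311.96711792],
       [  0.        , 374.43711002, 240.06389398],
       [  0.        ,   0.        ,   1.        ]]), 'mount': array([[ 9.99999679e-01,  6.02478116e-04,  5.28697566e-04,
        -1.04535938e-03],
       [ 7.37819466e-04, -9.49621335e-01, -3.13398748e-01,
        -8.13240785e-02],
       [ 3.13246602e-04,  3.13399037e-01, -9.49621475e-01,
        -1.23374750e-01],
       [ 0.00000000e+00,  0.00000000e+00,  0.00000000e+00,
         1.00000000e+00]])}
```

View pics/scene0.png

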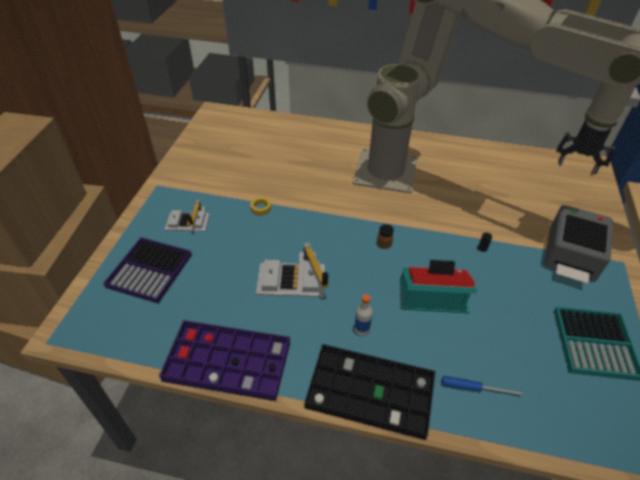

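View pics/top0.png

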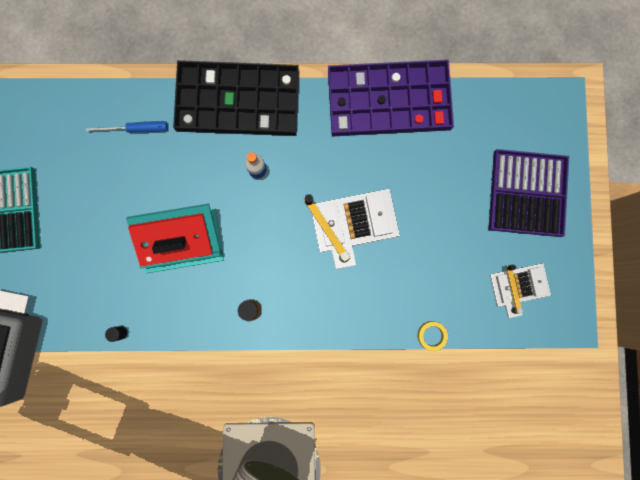

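View pics/wrist0.png

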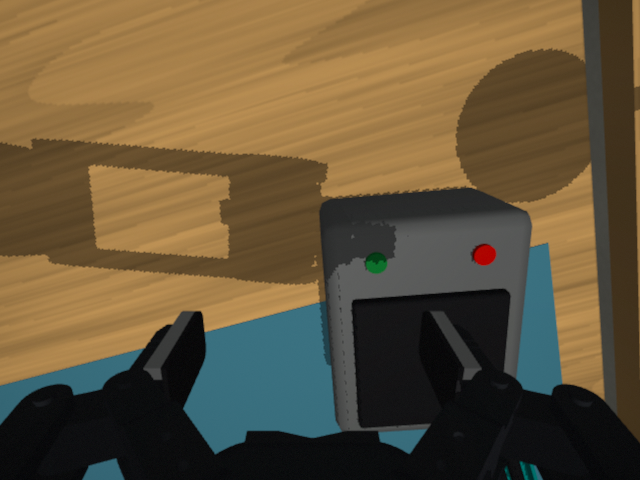

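```bash
python3 - <<'E'
import cv2
t=cv2.imread("pics/top0.png")
a=cv2.resize(t[180:280,290:410],None,fx=6,fy=6,interpolation=cv2.INTER_CUBIC); cv2.imwrite("pics/c1.png",a)
a=cv2.resize(t[190:285,115:235],None,fx=6,fy=6,interpolation=cv2.INTER_CUBIC); cv2.imwrite("pics/c2.png",a)
E
```

```text
(no output)
```

View pics/c1.png

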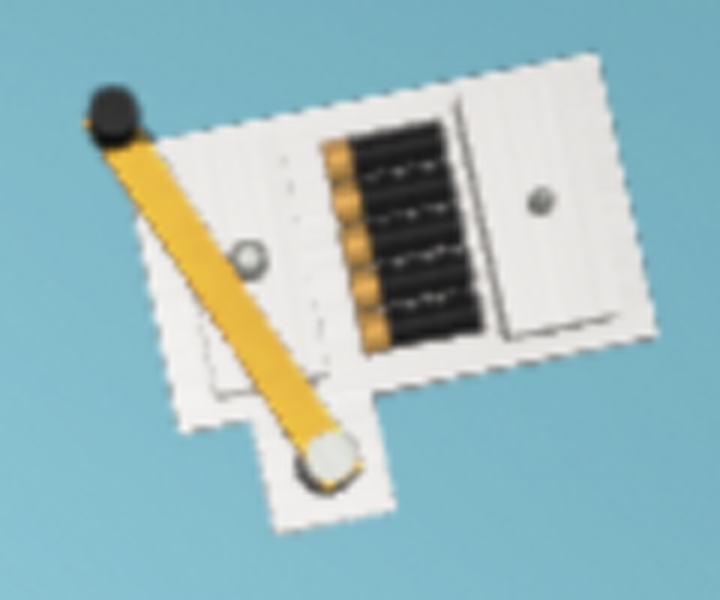

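View pics/c2.png

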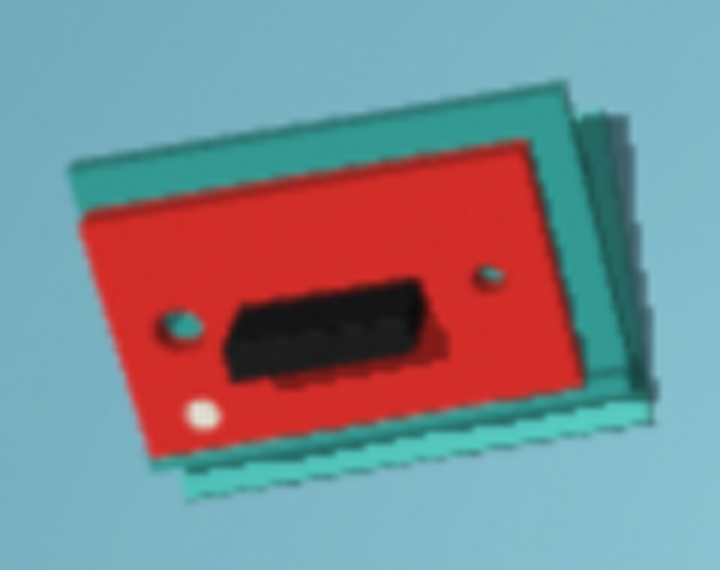

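```bash
cat > h.py <<'E'
import numpy as np, cv2
from scipy.spatial.transform import Rotation as Ro
from rig import env
np.set_printoptions(precision=4,suppress=True)
def cam(name, st=None):
    c=env.calibration(name); K=np.array(c["camera_matrix"])
    if name=="wrist":
        T=np.eye(4);T[:3,:3]=Ro.from_euler("xyz",st["eef_rot"],degrees=True).as_matrix();T[:3,3]=st["tcp_pos"]
        M=T@np.array(c["mount"]); return K,M[:3,:3],M[:3,3]
    return K,Ro.from_euler("xyz",c["attitude"],degrees=True).as_matrix(),np.array(c["eye"])
def ray(C,uv):
    K,R,e=C; uv=np.atleast_2d(uv).astype(float)
    d=np.c_[(uv[:,0]-K[0,2])/K[0,0],-(uv[:,1]-K[1,2])/K[1,1],-np.ones(len(uv))]
    return d@R.T
def atz(C,uv,z):
    d=ray(C,uv); e=C[2]; s=(z-e[2])/d[:,2]; return e+d*s[:,None]
def proj(C,P):
    K,R,e=C; p=(np.atleast_2d(P)-e)@R
    return np.c_[K[0,0]*p[:,0]/-p[:,2]+K[0,2], K[1,1]*-p[:,1]/-p[:,2]+K[1,2]]
def delta(st,pos,Rt):
    "shift in tool axes and rotvec from state st to target"
    R=Ro.from_euler("xyz",st["eef_rot"],degrees=True)
    return R.inv().apply(np.array(pos)-st["tcp_pos"]), (R.inv()*Rt).as_rotvec()
E
python3 - <<'E'
from h import *
C=cam("top")
f=lambda p:[290+p[0]/6,180+p[1]/6]
g=lambda p:[115+p[0]/6,190+p[1]/6]
pl,ps=atz(C,[f((249,256)),f((541,199))],0.053)
print(pl,ps,np.linalg.norm(pl-ps),"yaw",np.degrees(np.arctan2(pl[1]-ps[1],pl[0]-ps[0]))-90)
y=np.arctan2(pl[1]-ps[1],pl[0]-ps[0])-np.pi/2
c=(pl+ps)/2; R=Ro.from_euler("z",y).as_matrix()
print("centre",c,"pivot",c+R@[-.085,.045,0])
print("pivotcap seen",atz(C,f((330,455)),0.07))
zk=.035+.016+.004+.01  # bar top .065
print("knob top",atz(C,f((113,108)),zk+.042))
print("base corners",atz(C,[f((598,55)),f((656,337)),f((182,432))],0.01), "pred",[ (c+R@[a,b,0])[:2] for a,b in((.06,-.1),(-.06,-.1),(-.06,.1))])
# cover: 4 corners top face ; iterate
import scipy.optimize as so
uv=np.array([g(p) for p in((82,215),(528,143),(583,385),(152,460),(181,327),(489,276))])
Rc=lambda yaw: Ro.from_euler("xyz",[0,-30,np.degrees(yaw)],degrees=True).as_matrix()
L=np.array([(.05,.085,0),(.05,-.085,0),(-.05,-.085,0),(-.05,.085,0),(0,.06,0),(0,-.06,0)])
def res(p): return (proj(C,p[:3]+L@Rc(p[3]).T)-uv).ravel()
r=so.least_squares(res,[.45,.2,.08,0.1]); print("cover topface mid",r.x[:3],np.degrees(r.x[3]),r.cost,r.fun)
print("z axis",Rc(r.x[3])[:,2])
E
```

```text
[ 0.5836 -0.1531  0.053 ] [ 0.6058 -0.2693  0.053 ] 0.11828533251055058 yaw 10.828343194204706
centre [ 0.5947 -0.2112  0.053 ] pivot [ 0.5027 -0.183   0.053 ]
pivotcap seen [[ 0.5032 -0.1835  0.07  ]]
knob top [[ 0.6337 -0.1001  0.107 ]]
base corners [[ 0.6717 -0.2988  0.01  ]
 [ 0.5549 -0.3205  0.01  ]
 [ 0.517  -0.1265  0.01  ]] pred [array([ 0.6724, -0.2981]), array([ 0.5545, -0.3207]), array([ 0.5169, -0.1242])]
cover topface mid [0.5396 0.2166 0.0909] 9.048730937925935 1.552851637223624 [-0.5978  0.6986 -0.1028  0.577   0.4008 -0.4604 -0.1267 -1.1037 -0.0779
  0.1023  0.5232  0.1402]
z axis [-0.4938 -0.0786  0.866 ]
```

```bash
python3 - <<'E'
from h import *
C=cam("top")
print("glue",atz(C,(252,159),.14),"jar",atz(C,(249,309),.07),"cell",atz(C,(112,334),.06))
st=env.state()
# view pose over the nest/knob: yaw -58, pos near knob, high
Rt=Ro.from_euler("xyz",[180,0,-58],degrees=True)
for p in([.634,-.100,.25],):
    d,r=delta(st,p,Rt); print(d,r)
E
```

```text
glue [[0.7169 0.0264 0.14  ]] jar [[0.3814 0.0397 0.07  ]] cell [[0.3258 0.3571 0.06  ]]
[-0.5181  0.6367  0.0002] [0.0016 0.0009 2.2993]
```

```bash
python3 -m inch '{"xyz":[[-0.52,0.637,0],[-0.52,0.637,0],[-0.52,0.637,0],[-0.52,0.637,0],[-0.52,0.637,0],[-0.52,0.637,0],[-0.52,0.637,0],[-0.52,0.637,0],[-0.52,0.637,0],[-0.52,0.637,0],[-0.52,0.637,0],[-0.52,0.637,0]],"angular":[[0,0,2.3],[0,0,2.3],[0,0,2.3],[0,0,2.3],[0,0,2.3],[0,0,2.3],[0,0,2.3],[0,0,2.3],[0,0,2.3],[0,0,2.3],[0,0,2.3],[0,0,2.3]],"hand":[0.6,0.6,0.5,0.4,0.4,0.4,0.4,0.4,0.4,0.4,0.4,0.4]}'
python3 - <<'E'
from h import *
st=env.state()
Rt=Ro.from_euler("xyz",[180,0,-58],degrees=True)
print(delta(st,[.634,-.100,.25],Rt))
E
```

```text
t: 1.35
tcp_pos: [0.5086, 0.0796, 0.2502]
eef_rot: [-180.0, -0.0, -29.8]
ft_force: [0.6, 1.3, 1.7]
finger_gap: 0.0336
(array([0.198 , 0.0937, 0.0002]), array([-0.0002, -0.    ,  0.4929]))
```

```bash
python3 -m inch '{"xyz":[[0.198,0.094,0],[0.198,0.094,0],[0.198,0.094,0],[0.198,0.094,0],[0.198,0.094,0],[0.198,0.094,0],[0.198,0.094,0],[0.198,0.094,0]],"angular":[[0,0,0.493],[0,0,0.493],[0,0,0.493],[0,0,0.493],[0,0,0.493],[0,0,0.493],[0,0,0.493],[0,0,0.493]],"hand":[0.4,0.4,0.4,0.4,0.4,0.4,0.4,0.4]}'
python3 - <<'E'
from h import *
import pickle
st=env.state(); im=env.snapshot("wrist"); cv2.imwrite("pics/w1.png",im); pickle.dump(st,open("w1.pkl","wb")); print(st["tcp_pos"],st["eef_rot"])
E
```

```text
t: 2.15
tcp_pos: [0.6338, -0.0963, 0.2501]
eef_rot: [180.0, 0.0, -57.6]
ft_force: [0.7, -0.6, -0.8]
finger_gap: 0.0342
[ 0.6338 -0.0963  0.2501] [179.9876   0.0404 -57.5791]
```

View pics/w1.png

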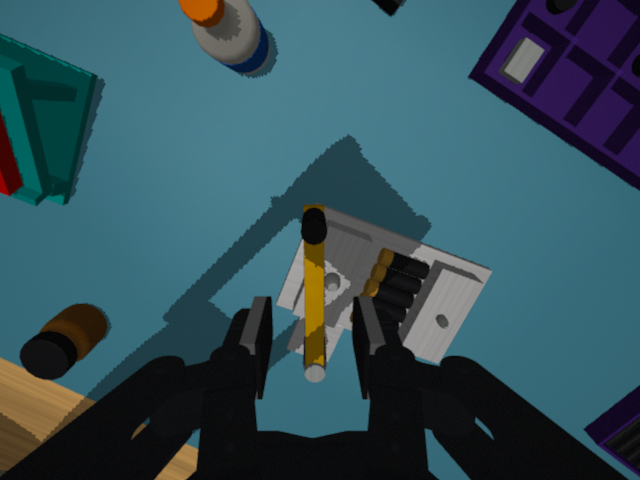

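```bash
python3 - <<'E'
from h import *
a=cv2.imread("pics/w1.png")[195:395,270:500]; cv2.imwrite("pics/w1c.png",cv2.resize(cv2.convertScaleAbs(a,alpha=1.6),None,fx=3,fy=3,interpolation=cv2.INTER_CUBIC))
E
```

```text
(no output)
```

View pics/w1c.png

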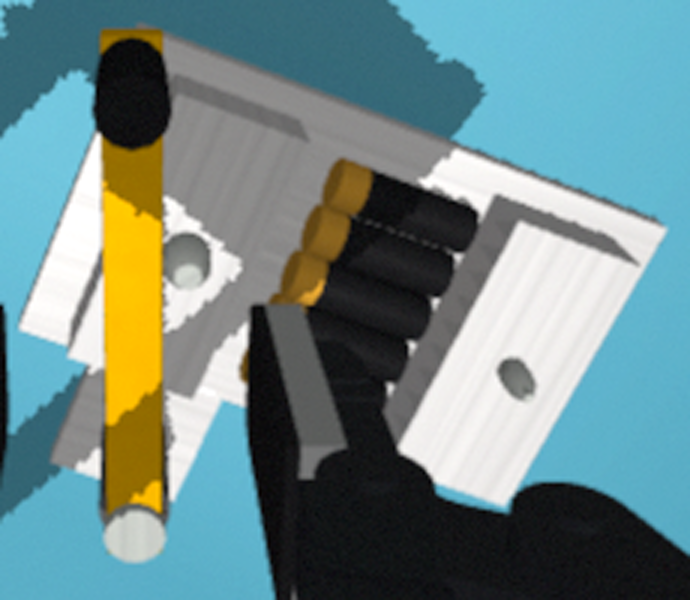

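```bash
python3 - <<'E'
from h import *
import pickle
st=pickle.load(open("w1.pkl","rb")); C=cam("wrist",st)
f=lambda p:[270+p[0]/3,195+p[1]/3]
k=atz(C,f((132,108)),.107)[0];pl,ps=atz(C,[f((190,275)),f((521,385))],.053);pv=atz(C,f((135,537)),.068)[0]
print("knob",k,"pins",pl,ps,np.linalg.norm(pl-ps),"pivot",pv,np.linalg.norm(k[:2]-pv[:2]))
y=np.arctan2(pl[1]-ps[1],pl[0]-ps[0])-np.pi/2
c=(pl+ps)/2; R=Ro.from_euler("z",y).as_matrix()
print("yaw",np.degrees(y),c,"pivot",c+R@[-.085,.045,0])
print("base corner",atz(C,f((665,226)),.012),c+R@[.06,-.1,0])
E
```

```text
knob [ 0.6331 -0.0985  0.107 ] pins [ 0.583  -0.1523  0.053 ] [ 0.6077 -0.2645  0.053 ] 0.11493003705107943 pivot [ 0.5008 -0.1841  0.068 ] 0.15754509681569873
yaw 12.457367227692586 [ 0.5953 -0.2084  0.053 ] pivot [ 0.5026 -0.1828  0.053 ]
base corner [[ 0.6721 -0.2942  0.012 ]] [ 0.6755 -0.2931  0.053 ]
```

```bash
python3 -m inch '{"xyz":[[0.0025,0.002,0.04],[0.0025,0.002,0.08],[0.0025,0.002,0.11],[0.0025,0.002,0.13],[0.0025,0.002,0.145],[0.0025,0.002,0.156],[0.0025,0.002,0.156],[0.0025,0.002,0.156]],"angular":[[0,0,0],[0,0,0],[0,0,0],[0,0,0],[0,0,0],[0,0,0],[0,0,0],[0,0,0]],"hand":[0.4,0.4,0.4,0.4,0.4,0.4,0.4,0.4]}'
python3 - <<'E'
from h import *
st=env.state(); print(st["tcp_pos"],st["eef_rot"],st["ft_force"]); im=env.snapshot("wrist"); cv2.imwrite("pics/w2.png",im)
pv=np.array([.5025,-.1835])
# arc targets in tool axes from the current pose
R0=Ro.from_euler("xyz",[180,0,-57.6],degrees=True); p0=np.array(st["tcp_pos"])
a0=np.degrees(np.arctan2(*(p0[:2]-pv)[::-1])); r=np.hypot(*(p0[:2]-pv)); print(a0,r)
for a in range(40,98,6):
    p=[pv[0]+.155*np.cos(np.radians(a)),pv[1]+.155*np.sin(np.radians(a)),p0[2]]
    print(a,R0.inv().apply(p-p0),-np.radians(a-90+57.6))
E
```

```text
t: 3.0
tcp_pos: [0.6346, -0.1006, 0.0954]
eef_rot: [-179.9, -0.1, -57.6]
ft_force: [0.8, -0.1, 0.4]
finger_gap: 0.0342
[ 0.6346 -0.1006  0.0954] [-179.9454   -0.0571  -57.6208] [ 0.7855 -0.0682  0.3819]
32.13161403510716 0.15595137126555067
40 [-0.0212  0.0023  0.    ] -0.13264502315156906
46 [-0.0372  0.0053  0.    ] -0.23736477827122884
52 [-0.0527  0.0099  0.    ] -0.3420845333908886
58 [-0.0677  0.0162  0.    ] -0.4468042885105484
64 [-0.0819  0.0239  0.    ] -0.5515240436302081
70 [-0.0953  0.0331  0.    ] -0.6562437987498679
76 [-0.1076  0.0437  0.    ] -0.7609635538695277
82 [-0.1188  0.0555  0.    ] -0.8656833089891874
88 [-0.1286  0.0684  0.    ] -0.9704030641088472
94 [-0.1371  0.0822  0.    ] -1.075122819228507
```

View pics/w2.png

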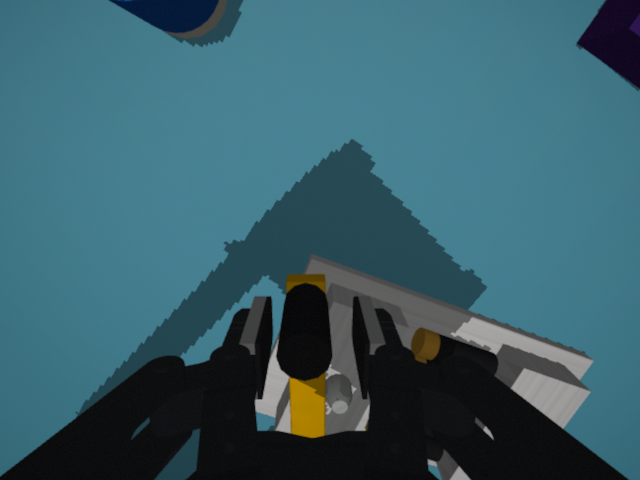

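```bash
python3 -m inch '{"xyz":[[-0.0212,0.0023,0],[-0.0372,0.0053,0],[-0.0527,0.0099,0],[-0.0677,0.0162,0],[-0.0819,0.0239,0],[-0.0953,0.0331,0],[-0.1076,0.0437,0],[-0.1188,0.0555,0],[-0.1286,0.0684,0],[-0.1371,0.0822,0],[-0.1385,0.0845,0],[-0.1385,0.0845,0]],"angular":[[0,0,-0.133],[0,0,-0.237],[0,0,-0.342],[0,0,-0.447],[0,0,-0.552],[0,0,-0.656],[0,0,-0.761],[0,0,-0.866],[0,0,-0.970],[0,0,-1.075],[0,0,-1.09],[0,0,-1.09]],"hand":[0.4,0.4,0.4,0.4,0.4,0.4,0.4,0.4,0.4,0.4,0.4,0.4]}'
python3 - <<'E'
from h import *
st=env.state(); print(st["tcp_pos"],st["eef_rot"],st["ft_force"]); cv2.imwrite("pics/w3.png",env.snapshot("wrist"))
cv2.imwrite("pics/t3.png",env.snapshot("top"))
E
```

```text
t: 4.25
tcp_pos: [0.4893, -0.0291, 0.0955]
eef_rot: [180.0, -0.1, 4.7]
ft_force: [0.2, -1.1, 0.1]
finger_gap: 0.0342
[ 0.4893 -0.0291  0.0955] [179.9669  -0.1341   4.6711] [ 0.1558 -1.0539  0.1332]
```

View pics/w3.png

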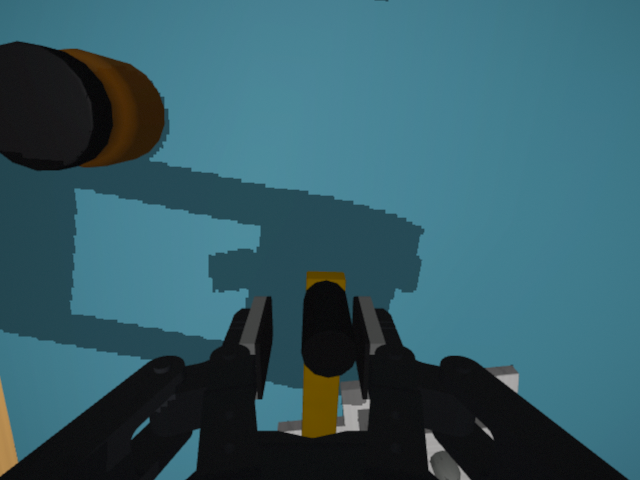

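```bash
python3 -m inch '{"xyz":[[0,0,-0.05],[0,0,-0.1],[0,0,-0.15],[0,0,-0.15]],"angular":[[0,0,0],[0,0,0],[0,0,0],[0,0,0]],"hand":[0.4,0.4,0.4,0.5]}'
python3 - <<'E'
from h import *
st=env.state()
Rt=Ro.from_euler("xyz",[0,-30,9.5],degrees=True)*Ro.from_euler("x",180,degrees=True)
z=Rt.as_matrix()[:,2]
p=np.array([.5396,.2166,.0909])-.17*z; print(p)
print(delta(st,p,Rt))
E
```

```text
t: 4.75
tcp_pos: [0.4931, -0.0296, 0.2535]
eef_rot: [179.8, -0.8, 4.7]
ft_force: [1.3, 1.4, -0.1]
finger_gap: 0.0426
[0.4558 0.2026 0.2381]
(array([-0.0184, -0.2345,  0.0143]), array([ 0.0258,  0.5097, -0.0806]))
```

```bash
python3 - <<'E'
import cv2
a=cv2.imread("pics/t3.png")[170:280,280:420]; cv2.imwrite("pics/t3c.png",cv2.resize(a,None,fx=5,fy=5,interpolation=cv2.INTER_CUBIC))
E
```

```text
(no output)
```

View pics/t3c.png

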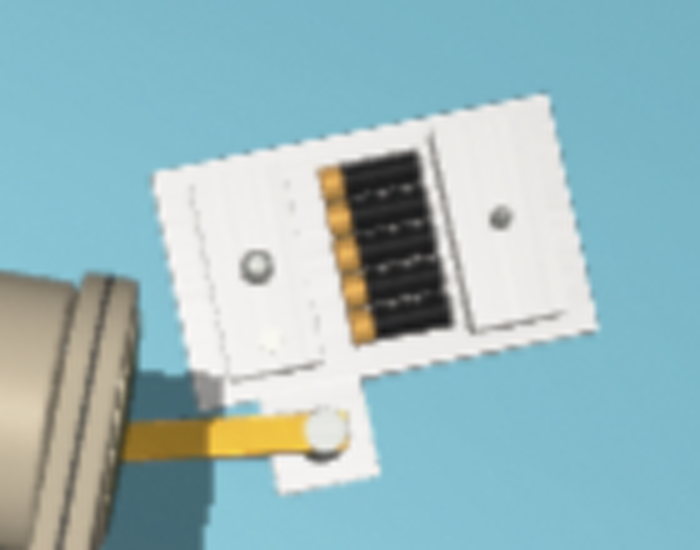

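```bash
python3 -m inch '{"xyz":[[-0.018,-0.234,0.012],[-0.018,-0.234,0.012],[-0.018,-0.234,0.012],[-0.018,-0.234,0.012],[-0.018,-0.234,0.012],[-0.018,-0.234,0.012],[-0.018,-0.234,0.012],[-0.018,-0.234,0.012]],"angular":[[0.02,0.52,-0.08],[0.02,0.52,-0.08],[0.02,0.52,-0.08],[0.02,0.52,-0.08],[0.02,0.52,-0.08],[0.02,0.52,-0.08],[0.02,0.52,-0.08],[0.02,0.52,-0.08]],"hand":[0.6,0.6,0.6,0.6,0.6,0.6,0.6,0.6]}'
python3 - <<'E'
from h import *
import pickle
st=env.state(); cv2.imwrite("pics/w4.png",env.snapshot("wrist"));pickle.dump(st,open("w4.pkl","wb")); print(st["tcp_pos"],st["eef_rot"])
cv2.imwrite("pics/t4.png",env.snapshot("top"))
a=cv2.imread("pics/t4.png")[170:280,280:420]; cv2.imwrite("pics/t4c.png",cv2.resize(a,None,fx=5,fy=5,interpolation=cv2.INTER_CUBIC))
E
```

```text
t: 5.55
tcp_pos: [0.4516, 0.2022, 0.2327]
eef_rot: [179.9, -29.8, 9.4]
ft_force: [0.2, 0.1, 0.2]
finger_gap: 0.0514
[0.4516 0.2022 0.2327] [179.9216 -29.8048   9.449 ]
```

View pics/w4.png

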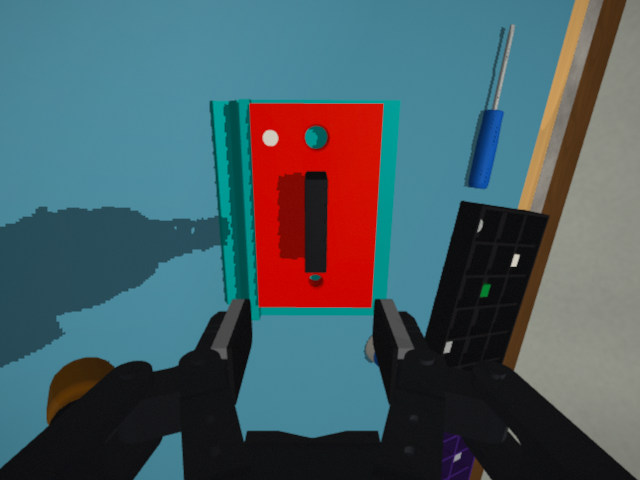

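View pics/t4c.png

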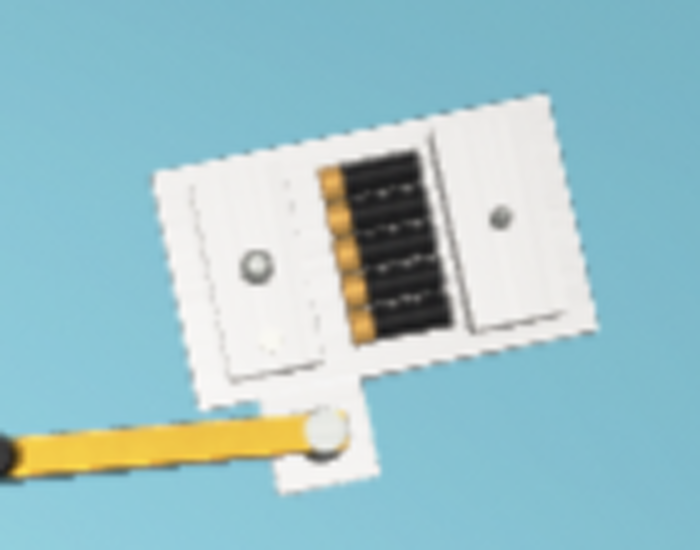

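```bash
python3 - <<'E'
from h import *
import cv2
a=cv2.imread("pics/w4.png")[90:320,200:410]; cv2.imwrite("pics/w4c.png",cv2.resize(a,None,fx=2.6,fy=2.6,interpolation=cv2.INTER_CUBIC))
E
```

```text
(no output)
```

View pics/w4c.png

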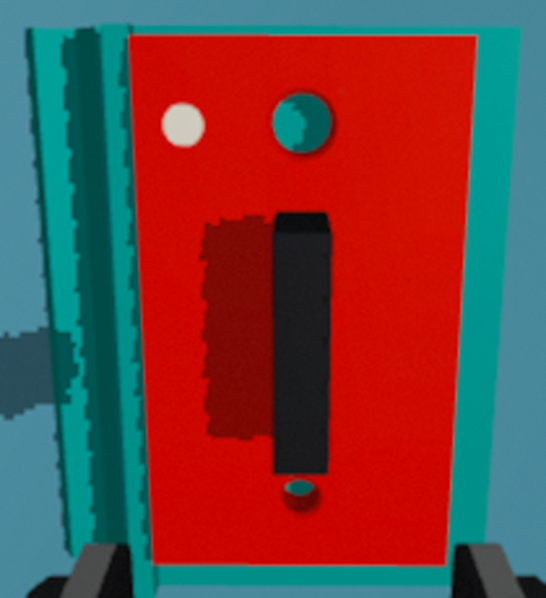

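```bash
python3 - <<'E'
from h import *
import pickle, scipy.optimize as so
st=pickle.load(open("w4.pkl","rb")); C=cam("wrist",st)
uv=np.array([(129,35),(478,36),(446,565),(153,564),(303,123),(274,232),(330,232),(327,473),(273,473)])/2.6+[200,90]
L=np.array([(-.05,.085,0),(.05,.085,0),(.05,-.085,0),(-.05,-.085,0),(0,.06,0),(-.008,.035,.04),(.008,.035,.04),(.008,-.035,.04),(-.008,-.035,.04)])
Rc=lambda e:Ro.from_euler("xyz",e,degrees=True)
r=so.least_squares(lambda p:(proj(C,p[:3]+Rc(p[3:]*100).apply(L))-uv).ravel(),[.54,.217,.09,0,-.3,.09])
print("6dof",r.x[:3],r.x[3:]*100,np.sqrt(2*r.cost/18))
r=so.least_squares(lambda p:(proj(C,p[:3]+Rc([0,-30,p[3]*100]).apply(L))-uv).ravel(),[.54,.217,.09,.09])
print("4dof",r.x[:3],r.x[3]*100,np.sqrt(2*r.cost/18))
Rt=Rc([0,-30,r.x[3]*100])*Ro.from_euler("x",180,degrees=True)
top=r.x[:3]; z=Rt.as_matrix()[:,2]
s=env.state()
for h in(.08,.025):
    print(h,delta(s,top-h*z,Rt))
# nest from top view
C=cam("top")
q=lambda p:[280+p[0]/5,170+p[1]/5]
uv=np.array([q(p) for p in((257,264),(501,215),(153,174),(547,96),(597,328),(201,408))])
L=np.array([(0,.06,.053),(0,-.06,.053),(.06,.1,.01),(.06,-.1,.01),(-.06,-.1,.01),(-.06,.1,.01)])
r=so.least_squares(lambda p:(proj(C,np.r_[p[:2],0]+Rc([0,0,p[2]*100]).apply(L))-uv).ravel(),[.595,-.21,.11])
print("nest",r.x[:2],r.x[2]*100,r.fun)
E
```

```text
6dof [0.5379 0.2203 0.0827] [ -0.1151 -30.3334   9.1661] 0.49507370306697984
4dof [0.5378 0.2203 0.0826] 9.122971661751532 0.514601232868844
0.08 (array([ 0.0015, -0.0049,  0.0938]), array([-0.0006,  0.0035,  0.0036]))
0.025 (array([ 0.0017, -0.0049,  0.1488]), array([-0.0006,  0.0035,  0.0036]))
nest [ 0.5948 -0.2118] 11.10698972712609 [ 0.01   -0.019   0.5312 -0.0949 -0.5074 -0.3346  0.0659 -0.5355  0.3033
  0.4238 -0.4161  0.5382]
```

```bash
python3 -m inch '{"xyz":[[0.0016,-0.005,0.03],[0.0016,-0.005,0.06],[0.0016,-0.005,0.085],[0.0016,-0.005,0.105],[0.0016,-0.005,0.12],[0.0016,-0.005,0.13],[0.0016,-0.005,0.138],[0.0016,-0.005,0.145],[0.0016,-0.005,0.145]],"angular":[[0,0.003,0.003],[0,0.003,0.003],[0,0.003,0.003],[0,0.003,0.003],[0,0.003,0.003],[0,0.003,0.003],[0,0.003,0.003],[0,0.003,0.003],[0,0.003,0.003]],"hand":[0.6,0.6,0.6,0.6,0.6,0.6,0.6,0.6,0.6]}'
python3 - <<'E'
from h import *
st=env.state(); cv2.imwrite("pics/w5.png",env.snapshot("wrist")); print(st["tcp_pos"],st["eef_rot"],st["ft_force"])
E
```

```text
t: 6.55
tcp_pos: [0.5227, 0.2188, 0.1065]
eef_rot: [-180.0, -29.9, 9.2]
ft_force: [0.0, 0.5, -0.3]
finger_gap: 0.0516
[0.5227 0.2188 0.1065] [-179.998   -29.9118    9.2498] [ 0.0072  0.4763 -0.2548]
```

View pics/w5.png

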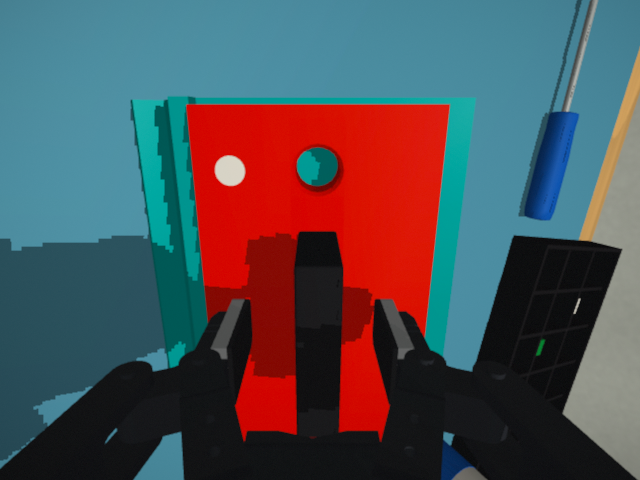

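```bash
python3 -m inch '{"xyz":[[0,0,0],[0,0,0],[0,0,0],[0,0,0],[0,0,0],[0,0,0],[0,0,0]],"angular":[[0,0,0],[0,0,0],[0,0,0],[0,0,0],[0,0,0],[0,0,0],[0,0,0]],"hand":[0.4,0.3,0.2,0.1,0.1,0.1,0.1]}' 70
python3 - <<'E'
from h import *
import pickle
st=env.state(); cv2.imwrite("pics/w6.png",env.snapshot("wrist")); print(st["tcp_pos"],st["eef_rot"],st["ft_force"],st["finger_gap"])
pickle.dump(st,open("w6.pkl","wb"))
E
```

```text
t: 7.3
tcp_pos: [0.523, 0.22, 0.1083]
eef_rot: [-180.0, -30.1, 9.3]
ft_force: [-4.0, -0.7, 6.6]
finger_gap: 0.0147
[0.523  0.22   0.1083] [-179.9654  -30.0603    9.3279] [-3.9619 -0.7469  6.5694] 0.014735589820308688
```

View pics/w6.png

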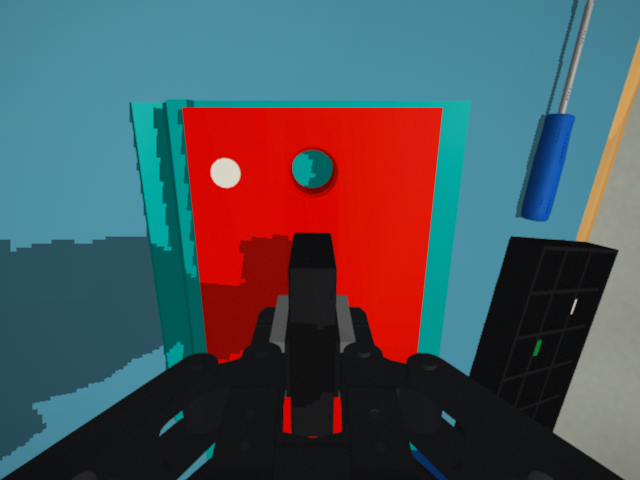

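```bash
python3 -m inch '{"xyz":[[0,0,-0.005],[0,0,-0.012],[0,0,-0.025],[0,0,-0.045],[0,0,-0.07],[0,0,-0.1],[0,0,-0.13],[0,0,-0.13],[0,0,-0.13]],"angular":[[0,0,0],[0,0,0],[0,0,0],[0,0,0],[0,0,0],[0,0,0],[0,0,0],[0,0,0],[0,0,0]],"hand":[0.1,0.1,0.1,0.1,0.1,0.1,0.1,0.1,0.1]}'
python3 - <<'E'
from h import *
import pickle
st=env.state(); cv2.imwrite("pics/w7.png",env.snapshot("wrist")); print(st["tcp_pos"],st["eef_rot"],st["ft_force"],st["moment"],st["finger_gap"])
pickle.dump(st,open("w7.pkl","wb"))
E
```

```text
t: 8.25
tcp_pos: [0.4583, 0.2092, 0.2199]
eef_rot: [-180.0, -30.0, 9.3]
ft_force: [-0.7, 0.3, -2.8]
finger_gap: 0.0151
[0.4583 0.2092 0.2199] [-179.9627  -30.0209    9.3359] [-0.6578  0.3007 -2.7877] [-0.0662  0.5191 -0.0611] 0.015137949482389666
```

View pics/w7.png

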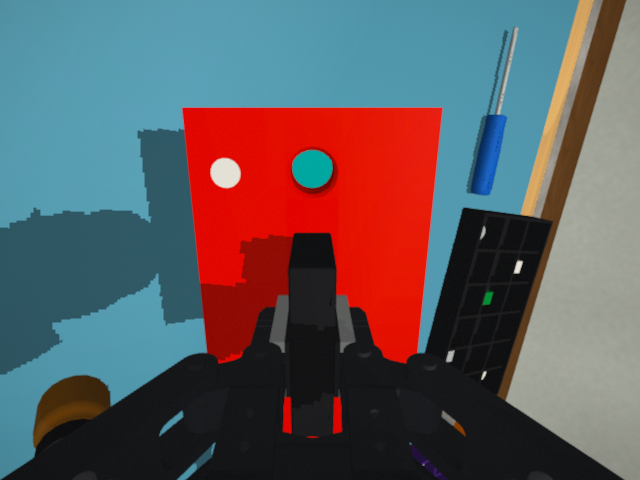

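```bash
python3 - <<'E'
from h import *
a=cv2.imread("pics/w7.png")[95:365,170:455]; cv2.imwrite("pics/w7c.png",cv2.resize(a,None,fx=2.2,fy=2.2,interpolation=cv2.INTER_CUBIC))
E
```

```text
(no output)
```

View pics/w7c.png

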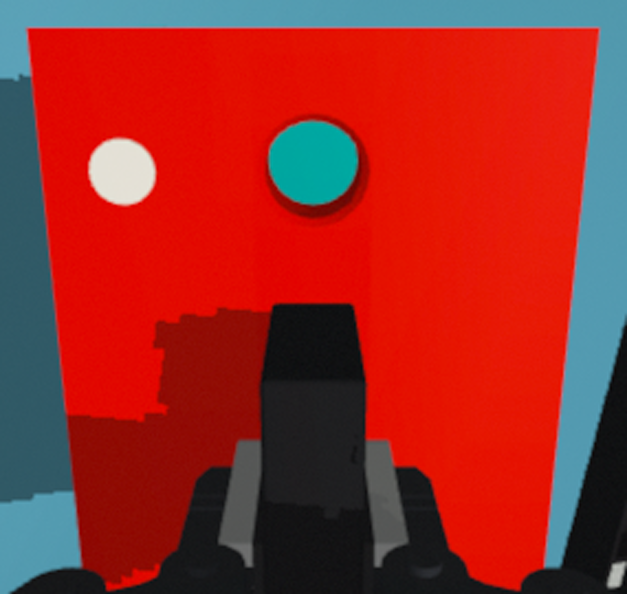

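```bash
cat > fit.py <<'E'
from h import *
import pickle, scipy.optimize as so
st=pickle.load(open("w7.pkl","rb"))
M=np.array(env.calibration("wrist")["mount"]); K=np.array(env.calibration("wrist")["camera_matrix"])
C=(K,M[:3,:3],M[:3,3])
uv=np.array([(28,28),(599,28),(273,304),(353,304),(261,381),(366,381),(83,575),(546,560)])/2.2+[170,95]
def pts(p):
    L=np.array([(-.05,.085,0),(.05,.085,0),(-.008,.035,0),(.008,.035,0),(-.008,.035,.04),(.008,.035,.04),(-.05,p[6],0),(.05,p[7],0)])
    return p[:3]+(Ro.from_euler("x",180,degrees=True)*Ro.from_rotvec(p[3:6])).apply(L)
r=so.least_squares(lambda p:(proj(C,pts(p))-uv).ravel(),[0,0,.025,0,0,0,-.01,-.01])
print("top mid in tool",r.x[:3],np.degrees(r.x[3:6]),r.fun)
E
python3 fit.py
```

```text
top mid in tool [-0.001   0.0021  0.0282] [-0.4223 -0.0409  0.0006] [-0.1632  0.5599  0.1149  0.3992 -0.4303 -0.5455  0.7747 -0.554  -0.847
  0.0121  0.7745  0.0066 -0.1859  0.0187 -0.0331 -0.0033]
```

```bash
cat >> h.py <<'E'
NEST=np.array([.5950,-.2117]); NY=11.1
def nestpose(z,off=(0,.002)):
    Rt=Ro.from_euler("xyz",[180,0,NY],degrees=True)
    return np.r_[NEST,z]+Ro.from_euler("z",NY,degrees=True).apply([off[0],off[1],0]),Rt
E
python3 - <<'E'
from h import *
s=env.state(); print(delta(s,*nestpose(.2)))
E
```

```text
(array([0.0487, 0.4353, 0.0494]), array([ 0.008 , -0.5217, -0.03  ]))
```

```bash
python3 -m inch '{"xyz":[[0.002,0.02,0.002],[0.005,0.05,0.005],[0.010,0.09,0.010],[0.015,0.13,0.015],[0.02,0.17,0.019],[0.024,0.21,0.024],[0.028,0.25,0.028],[0.033,0.29,0.033],[0.037,0.33,0.037],[0.042,0.37,0.042],[0.046,0.41,0.047],[0.0487,0.4353,0.0494]],"angular":[[0,-0.05,-0.003],[0,-0.1,-0.006],[0.001,-0.15,-0.01],[0.002,-0.2,-0.014],[0.003,-0.25,-0.016],[0.004,-0.3,-0.018],[0.005,-0.35,-0.02],[0.006,-0.4,-0.022],[0.007,-0.45,-0.025],[0.008,-0.5,-0.03],[0.008,-0.52,-0.03],[0.008,-0.522,-0.03]],"hand":[0.1,0.1,0.1,0.1,0.1,0.1,0.1,0.1,0.1,0.1,0.1,0.1]}'
python3 -m inch '{"xyz":[[0,0,0.01],[0,0,0.025],[0,0,0.04],[0,0,0.05],[0,0,0.05],[0,0,0.05]],"angular":[[0,0,0],[0,0,0],[0,0,0],[0,0,0],[0,0,0],[0,0,0]],"hand":[0.1,0.1,0.1,0.1,0.1,0.1]}'
python3 - <<'E'
from h import *
import pickle
s=env.state(); cv2.imwrite("pics/w8.png",env.snapshot("wrist")); pickle.dump(s,open("w8.pkl","wb"))
print(s["tcp_pos"],s["eef_rot"],s["ft_force"],delta(s,*nestpose(.12)))
cv2.imwrite("pics/t8.png",env.snapshot("top"))
a=cv2.imread("pics/w8.png")[95:365,170:455]; cv2.imwrite("pics/w8c.png",cv2.resize(a,None,fx=2.2,fy=2.2,interpolation=cv2.INTER_CUBIC))
E
```

```text
t: 9.5
tcp_pos: [0.5948, -0.2123, 0.1971]
eef_rot: [-179.9, 0.2, 11.0]
ft_force: [-0.3, 1.2, -2.7]
finger_gap: 0.0147
t: 10.1
tcp_pos: [0.5949, -0.2088, 0.1511]
eef_rot: [-180.0, -0.0, 11.1]
ft_force: [-0.4, 0.2, -2.3]
finger_gap: 0.0151
[ 0.5949 -0.2088  0.1511] [-179.9716   -0.0479   11.1409] [-0.4118  0.216  -2.2697] (array([-0.0005,  0.0008,  0.0311]), array([-0.0005, -0.0008,  0.0007]))
```

View pics/w8c.png

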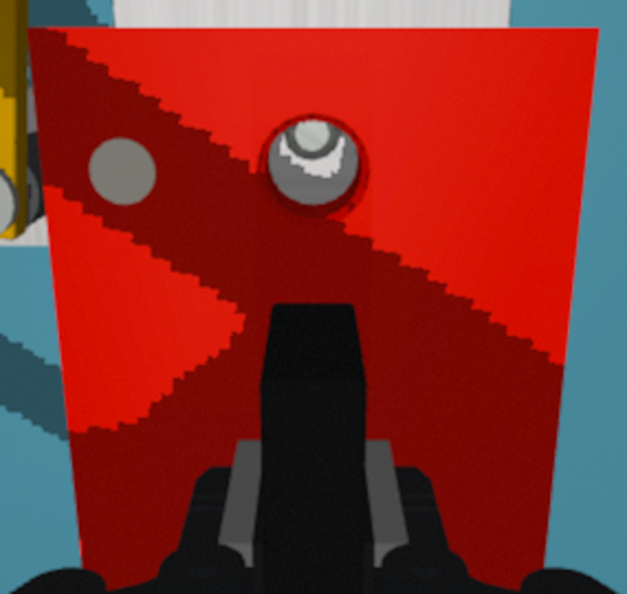

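View pics/t8.png

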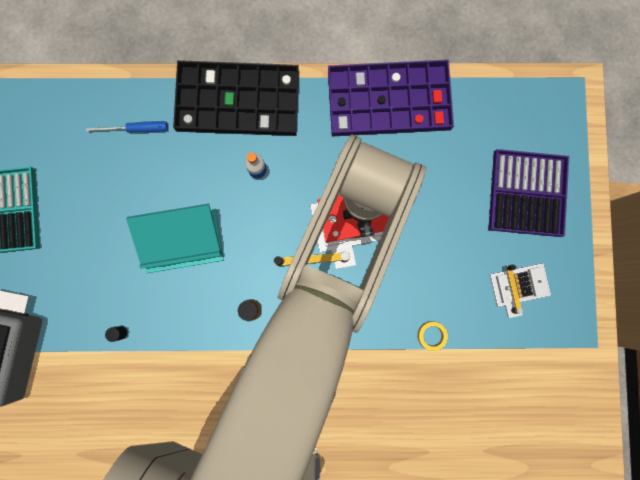

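```bash
python3 - <<'E'
from h import *
import pickle
a=cv2.imread("pics/w8.png")[140:200,280:345]; cv2.imwrite("pics/w8d.png",cv2.resize(a,None,fx=10,fy=10,interpolation=cv2.INTER_CUBIC))
E
```

```text
(no output)
```

View pics/w8d.png

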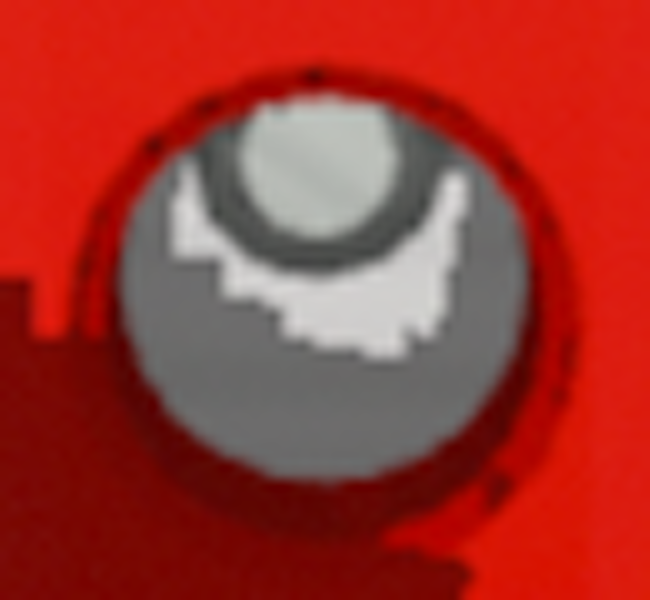

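```bash
python3 - <<'E'
from h import *
import pickle
s=pickle.load(open("w8.pkl","rb"))
c=env.calibration("wrist");M=np.array(c["mount"]);C=(np.array(c["camera_matrix"]),M[:3,:3],M[:3,3])
f=lambda p:[280+p[0]/10-.05,140+p[1]/10]
for zt in(.0262,.0282,.0302):
  ht=atz(C,f((327,302)),zt)[0]; hu=atz(C,f((324,282)),zt+.016)[0]
  print(zt,"hole top",ht,"hole under",hu,"R",374.4)
p=atz(C,f((319,163)),s["tcp_pos"][2]-.053)[0]; print("pin",p)
print("pin minus 2mm z",atz(C,f((319,163)),s["tcp_pos"][2]-.051)[0])
E
```

```text
0.0262 hole top [-0.001  -0.0597  0.0262] hole under [-0.0011 -0.0584  0.0422] R 374.4
0.0282 hole top [-0.001  -0.0594  0.0282] hole under [-0.0011 -0.0581  0.0442] R 374.4
0.0302 hole top [-0.001  -0.0592  0.0302] hole under [-0.0011 -0.0579  0.0462] R 374.4
pin [-0.0013 -0.058   0.0981]
pin minus 2mm z [-0.0013 -0.0578  0.1001]
```

```bash
python3 -m inch '{"xyz":[[-0.0003,0.0007,0.01],[-0.0003,0.0007,0.02],[-0.0003,0.0007,0.03],[-0.0003,0.0007,0.04],[-0.0003,0.0007,0.047],[-0.0003,0.0007,0.05],[-0.0003,0.0007,0.05]],"angular":[[0,0,0],[0,0,0],[0,0,0],[0,0,0],[0,0,0],[0,0,0],[0,0,0]],"hand":[0.1,0.1,0.1,0.1,0.1,0.1,0.1]}'
python3 - <<'E'
from h import *
import pickle
s=env.state(); im=env.snapshot("wrist"); cv2.imwrite("pics/w9.png",im); pickle.dump(s,open("w9.pkl","wb"))
print(s["tcp_pos"],s["eef_rot"],s["ft_force"],delta(s,*nestpose(.079)))
a=im[140:200,280:345]; cv2.imwrite("pics/w9d.png",cv2.resize(a,None,fx=8,fy=8,interpolation=cv2.INTER_CUBIC))
im=env.snapshot("scene")[230:320,240:360]; cv2.imwrite("pics/s9.png",cv2.resize(im,None,fx=5,fy=5,interpolation=cv2.INTER_CUBIC))
E
```

```text
t: 10.9
tcp_pos: [0.5946, -0.2101, 0.1005]
eef_rot: [-179.9, -0.0, 11.1]
ft_force: [-0.2, 0.2, -2.6]
finger_gap: 0.0152
[ 0.5946 -0.2101  0.1005] [-179.9455   -0.0107   11.0934] [-0.1555  0.1584 -2.5552] (array([ 0.0001, -0.0003,  0.0215]), array([-0.001 , -0.0002, -0.0001]))
```

View pics/w9d.png

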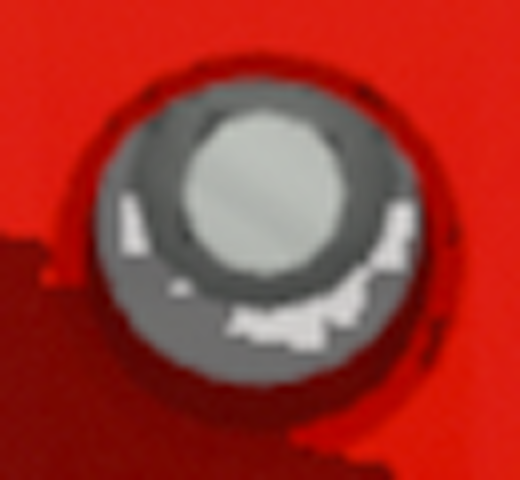

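View pics/s9.png

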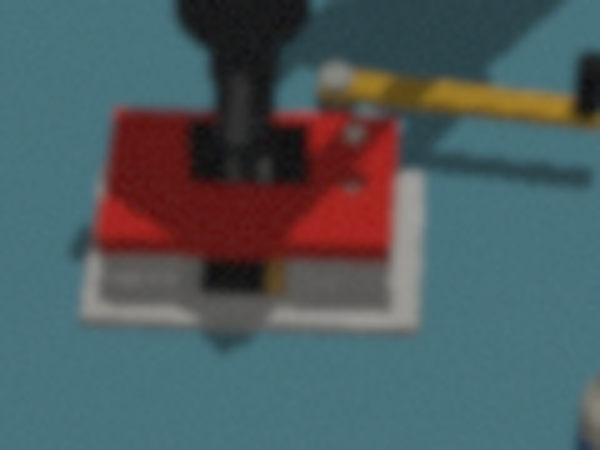

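```bash
python3 - <<'E'
from h import *
import pickle
s=pickle.load(open("w9.pkl","rb"))
c=env.calibration("wrist");M=np.array(c["mount"]);C=(np.array(c["camera_matrix"]),M[:3,:3],M[:3,3])
f=lambda p:[280+p[0]/8-.05,140+p[1]/8]
# predicted pixel circles: hole bottom circle with offset y
t=np.linspace(0,2*np.pi,9)[:-1]
for oy in (.0,.001,.002):
  ci=np.c_[.009*np.cos(t)-.001,.009*np.sin(t)-.06+oy,np.full(8,.0442)]
  q=(proj(C,ci)-[280,140])*8; print(oy,q[:,0].min(),q[:,0].max(),q[:,1].min(),q[:,1].max())
for o in((265,191),):
  print("pin",atz(C,f(o),s["tcp_pos"][2]-.053)[0])
print("hole",atz(C,f((259,231)),.0442)[0], "top", atz(C,f((259,245)),.0282)[0])
E
```

```text
0.0 97.00577026828796 423.0281366477784 23.669313041944406 354.11310790997095
0.001 97.31969328979858 422.7246644877646 42.62855260369042 371.82163228137983
0.002 97.63242962963523 422.42233957387907 61.514880539031765 389.4643331465752
pin [-0.0007 -0.0596  0.0475]
hole [-0.0011 -0.0579  0.0442] top [-0.0011 -0.0593  0.0282]
```

```bash
python3 -m inch '{"xyz":[[0.0003,-0.0013,0],[0.0003,-0.0013,0.001],[0.0003,-0.0013,0.003],[0.0003,-0.0013,0.005],[0.0003,-0.0013,0.007],[0.0003,-0.0013,0.008],[0.0003,-0.0013,0.008]],"angular":[[0,0,0],[0,0,0],[0,0,0],[0,0,0],[0,0,0],[0,0,0],[0,0,0]],"hand":[0.1,0.1,0.1,0.1,0.1,0.1,0.1]}'
python3 - <<'E'
from h import *
s=env.state(); im=env.snapshot("wrist"); cv2.imwrite("pics/w10.png",im)
print(s["tcp_pos"],s["eef_rot"],s["ft_force"],s["moment"],delta(s,*nestpose(.079)))
a=im[140:200,280:345]; cv2.imwrite("pics/w10d.png",cv2.resize(a,None,fx=8,fy=8,interpolation=cv2.INTER_CUBIC))
E
```

```text
t: 11.7
tcp_pos: [0.5948, -0.2089, 0.0929]
eef_rot: [-180.0, -0.0, 11.1]
ft_force: [-0.4, 0.8, -3.8]
finger_gap: 0.0153
[ 0.5948 -0.2089  0.0929] [-179.9661   -0.0376   11.0896] [-0.4345  0.751  -3.8395] [ 0.0122 -0.015  -0.0432] (array([-0.0004,  0.0008,  0.0139]), array([-0.0006, -0.0007, -0.0002]))
```

View pics/w10d.png

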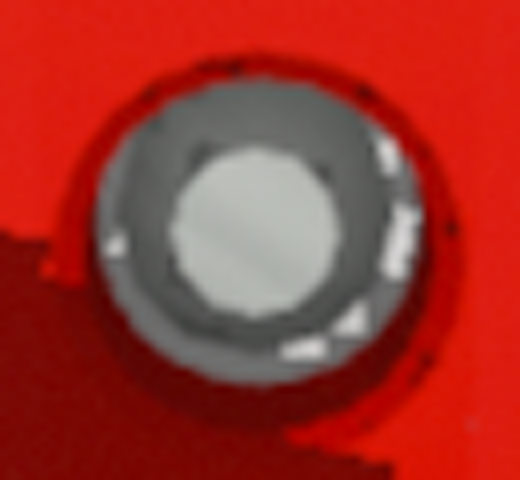

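```bash
python3 -m inch '{"xyz":[[0,0,0.001],[0,0,0.002],[0,0,0.003],[0,0,0.004],[0,0,0.005],[0,0,0.006],[0,0,0.006]],"angular":[[0,0,0],[0,0,0],[0,0,0],[0,0,0],[0,0,0],[0,0,0],[0,0,0]],"hand":[0.1,0.1,0.1,0.1,0.1,0.1,0.1]}'
python3 - <<'E'
from h import *
s=env.state(); print(s["tcp_pos"],s["eef_rot"],s["ft_force"],s["moment"])
E
```

```text
t: 12.45
tcp_pos: [0.5949, -0.2089, 0.0871]
eef_rot: [-180.0, -0.1, 11.1]
ft_force: [0.4, 0.1, -2.5]
finger_gap: 0.0152
[ 0.5949 -0.2089  0.0871] [-179.978    -0.0515   11.0949] [ 0.351   0.0757 -2.464 ] [-0.033  -0.045   0.0001]
```

```bash
python3 -m inch '{"xyz":[[0,0,0.001],[0,0,0.002],[0,0,0.003],[0,0,0.004],[0,0,0.005],[0,0,0.006],[0,0,0.006]],"angular":[[0,0,0],[0,0,0],[0,0,0],[0,0,0],[0,0,0],[0,0,0],[0,0,0]],"hand":[0.1,0.1,0.1,0.1,0.1,0.1,0.1]}'
python3 - <<'E'
from h import *
s=env.state(); print(s["tcp_pos"],s["eef_rot"],s["ft_force"],s["moment"])
E
```

```text
t: 13.15
tcp_pos: [0.595, -0.2089, 0.0811]
eef_rot: [-180.0, -0.1, 11.1]
ft_force: [-0.5, -0.3, -3.0]
finger_gap: 0.015
[ 0.595  -0.2089  0.0811] [-179.9784   -0.0535   11.0951] [-0.4599 -0.263  -3.0387] [-0.0123  0.0254 -0.0166]
```

```bash
python3 -m inch '{"xyz":[[0,0,0.0005],[0,0,0.001],[0,0,0.0015],[0,0,0.002],[0,0,0.002]],"angular":[[0,0,0],[0,0,0],[0,0,0],[0,0,0],[0,0,0]],"hand":[0.1,0.1,0.1,0.1,0.1]}'
python3 - <<'E'
from h import *
s=env.state(); print(s["tcp_pos"],s["eef_rot"],s["ft_force"],s["moment"])
E
```

```text
t: 13.65
tcp_pos: [0.5951, -0.209, 0.0798]
eef_rot: [-180.0, -0.1, 11.1]
ft_force: [-2.0, -0.4, 1.8]
finger_gap: 0.015
[ 0.5951 -0.209   0.0798] [-179.9916   -0.0719   11.0937] [-2.001  -0.4334  1.7504] [ 0.2307  0.4194 -0.0141]
```

```bash
python3 -m inch '{"xyz":[[0,0,0.0005],[0,0,0.001],[0,0,0.001]],"angular":[[0,0,0],[0,0,0],[0,0,0]],"hand":[0.1,0.1,0.1]}'
python3 - <<'E'
from h import *
s=env.state(); print(s["tcp_pos"],s["eef_rot"],s["ft_force"],s["moment"])
im=env.snapshot("wrist"); cv2.imwrite("pics/w11.png",im)
im=env.snapshot("scene")[230:320,240:360]; cv2.imwrite("pics/s11.png",cv2.resize(im,None,fx=5,fy=5,interpolation=cv2.INTER_CUBIC))
E
```

```text
t: 13.95
tcp_pos: [0.5952, -0.209, 0.0797]
eef_rot: [-180.0, -0.1, 11.1]
ft_force: [-7.0, 3.1, 10.2]
finger_gap: 0.0149
[ 0.5952 -0.209   0.0797] [-179.9959   -0.0734   11.0969] [-6.9964  3.0505 10.2107] [0.4783 1.1727 0.0059]
```

View pics/w11.png

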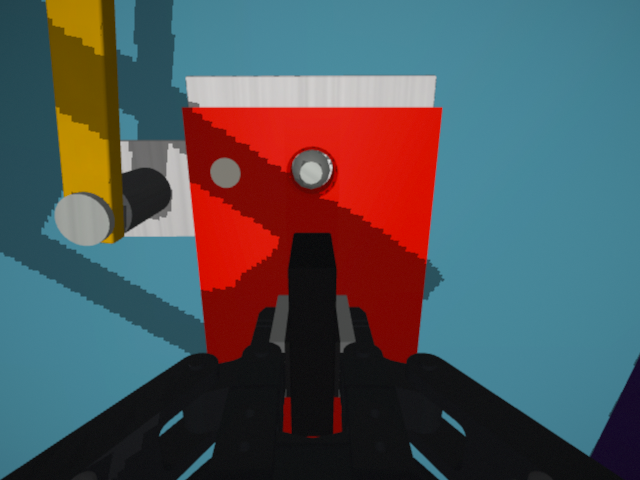

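View pics/s11.png

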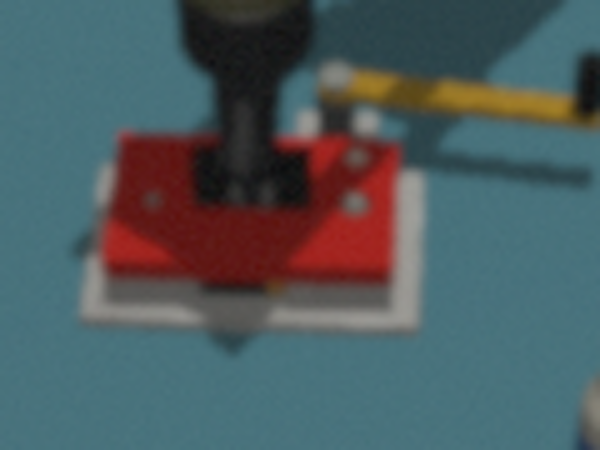

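```bash
python3 -m inch '{"xyz":[[0,0,-0.0012],[0,0,-0.0012],[0,0,-0.0012],[0,0,-0.0012],[0,0,-0.0012],[0,0,-0.0012],[0,0,-0.03],[0,0,-0.07],[0,0,-0.11],[0,0,-0.15],[0,0,-0.15],[0,0,-0.15]],"angular":[[0,0,0],[0,0,0],[0,0,0],[0,0,0],[0,0,0],[0,0,0],[0,0,0],[0,0,0],[0,0,0],[0,0,0],[0,0,0],[0,0,0]],"hand":[0.1,0.3,0.4,0.5,0.5,0.5,0.5,0.5,0.5,0.5,0.5,0.5]}'
python3 - <<'E'
from h import *
import pickle
s=env.state(); print(s["tcp_pos"],s["eef_rot"],s["ft_force"],s["moment"]); pickle.dump(s,open("w12.pkl","wb"))
im=env.snapshot("wrist"); cv2.imwrite("pics/w12.png",im)
E
```

```text
t: 15.25
tcp_pos: [0.5958, -0.2094, 0.2301]
eef_rot: [179.9, -0.2, 11.1]
ft_force: [-0.5, -0.6, -1.7]
finger_gap: 0.0426
[ 0.5958 -0.2094  0.2301] [179.8964  -0.2339  11.0938] [-0.4837 -0.6019 -1.7314] [-0.005   0.0552  0.0473]
```

View pics/w12.png

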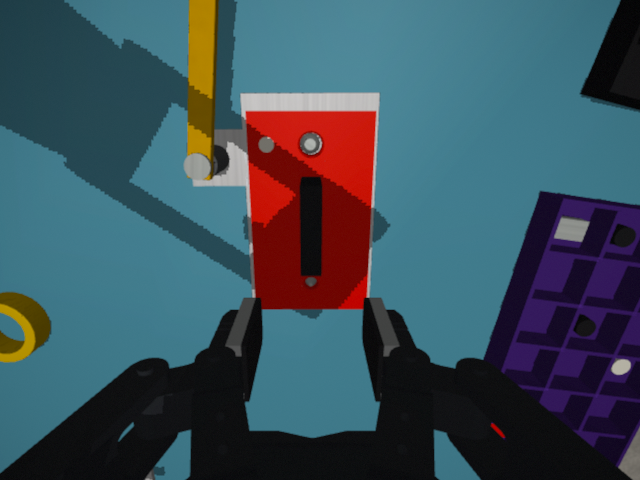

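```bash
python3 - <<'E'
from h import *
C=cam("top")
im=env.snapshot("top"); cv2.imwrite("pics/t12.png",im)
cv2.imwrite("pics/t12c.png",cv2.resize(im[180:290,260:400],None,fx=5,fy=5,interpolation=cv2.INTER_CUBIC))
E
```

```text
(no output)
```

View pics/t12c.png

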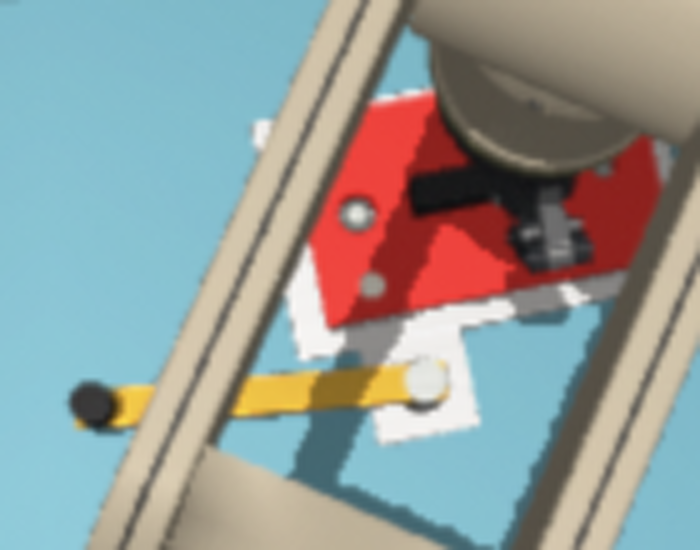

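```bash
python3 - <<'E'
from h import *
C=cam("top"); k=atz(C,(278.6,260.6),.107)[0]; pv=atz(C,(260+427/5,180+378/5),.068)[0]; print(k,pv)
P=np.array([.5025,-.1835]); v=k[:2]-P; a=np.degrees(np.arctan2(v[1],v[0])); print(a,np.hypot(*v))
s=env.state(); Rt=Ro.from_euler("xyz",[180,0,a-90],degrees=True)
print(delta(s,[k[0],k[1],.20],Rt))
E
```

```text
[ 0.4907 -0.031   0.107 ] [ 0.5039 -0.1845  0.068 ]
94.41550745121577 0.15295761083524656
(array([-0.0674, -0.1943,  0.0271]), array([-0.0014,  0.0006,  0.1166]))
```

```bash
python3 -m inch '{"xyz":[[-0.067,-0.194,0.0],[-0.067,-0.194,0.0],[-0.067,-0.194,0.0],[-0.067,-0.194,0.027],[-0.067,-0.194,0.027],[-0.067,-0.194,0.027],[-0.067,-0.194,0.027],[-0.067,-0.194,0.027]],"angular":[[0,0,0.117],[0,0,0.117],[0,0,0.117],[0,0,0.117],[0,0,0.117],[0,0,0.117],[0,0,0.117],[0,0,0.117]],"hand":[0.45,0.45,0.45,0.45,0.45,0.45,0.45,0.45]}'
python3 - <<'E'
from h import *
import pickle
s=env.state(); print(s["tcp_pos"],s["eef_rot"],s["ft_force"]); pickle.dump(s,open("w13.pkl","wb"))
im=env.snapshot("wrist"); cv2.imwrite("pics/w13.png",im)
E
```

```text
t: 16.15
tcp_pos: [0.4928, -0.0327, 0.2018]
eef_rot: [180.0, -0.1, 4.3]
ft_force: [0.1, -0.6, 0.1]
finger_gap: 0.0381
[ 0.4928 -0.0327  0.2018] [179.9868  -0.1115   4.324 ] [ 0.0861 -0.6177  0.0804]
```

View pics/w13.png

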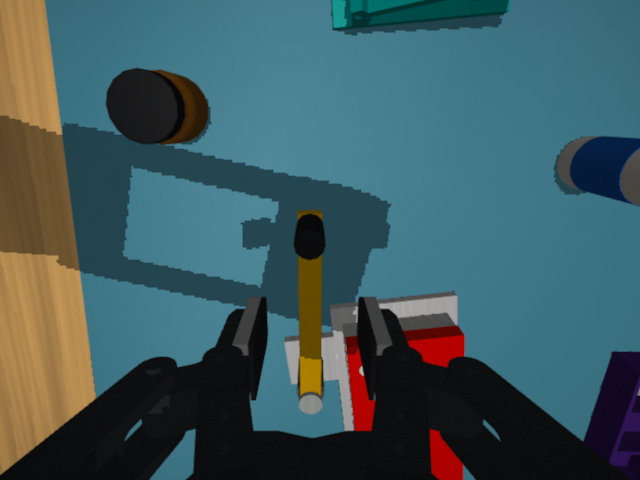

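```bash
python3 - <<'E'
from h import *
import pickle
s=pickle.load(open("w13.pkl","rb")); C=cam("wrist",s)
k=atz(C,(310,243),.107)[0]; pv=atz(C,(310.5,403),.068)[0]; v=k-pv;print(k,pv,np.hypot(*v[:2]),np.degrees(np.arctan2(v[1],v[0])))
s=env.state();R=Ro.from_euler("xyz",s["eef_rot"],degrees=True); print(R.inv().apply([k[0]-s["tcp_pos"][0],k[1]-s["tcp_pos"][1],.0955-s["tcp_pos"][2]]))
E
```

```text
[ 0.4901 -0.0271  0.107 ] [ 0.5018 -0.1826  0.068 ] 0.1559914725511968 94.29409048765525
[-0.0025 -0.0059  0.1063]
```

```bash
python3 -m inch '{"xyz":[[-0.0018,-0.004,0.02],[-0.0018,-0.004,0.05],[-0.0018,-0.004,0.075],[-0.0018,-0.004,0.095],[-0.0018,-0.004,0.106],[-0.0018,-0.004,0.106],[-0.0018,-0.004,0.106]],"angular":[[0,0,0],[0,0,0],[0,0,0],[0,0,0],[0,0,0],[0,0,0],[0,0,0]],"hand":[0.45,0.45,0.45,0.45,0.45,0.45,0.45]}'
python3 - <<'E'
from h import *
import pickle
s=env.state(); print(s["tcp_pos"],s["eef_rot"],s["ft_force"])
cv2.imwrite("pics/w14.png",env.snapshot("wrist"))
P=np.array([.5025,-.1835]); p0=s["tcp_pos"]; v=p0[:2]-P; print(np.degrees(np.arctan2(v[1],v[0])),np.hypot(*v))
R0=Ro.from_euler("xyz",[180,0,s["eef_rot"][2]],degrees=True)
for a in list(range(88,12,-7))+[18,15,13,11,9,7]:
    p=np.r_[P+.155*np.array([np.cos(np.radians(a)),np.sin(np.radians(a))]),p0[2]]
    print(a,R0.inv().apply(p-p0),np.radians(s["eef_rot"][2]+90-a))
E
```

```text
t: 16.9
tcp_pos: [0.4907, -0.0281, 0.0962]
eef_rot: [-180.0, -0.1, 4.4]
ft_force: [0.3, 0.0, 0.6]
finger_gap: 0.0385
[ 0.4907 -0.0281  0.0962] [-179.9949   -0.1185    4.356 ] [0.2977 0.0376 0.6107]
94.35831303032708 0.15584994115463652
88 [0.0172 0.0018 0.    ] 0.11093277234374851
81 [0.0358 0.005  0.    ] 0.2331058199833516
74 [0.0539 0.0105 0.    ] 0.35527886762295463
67 [0.0712 0.0182 0.    ] 0.4774519152625577
60 [0.0875 0.0279 0.    ] 0.5996249629021608
53 [0.1024 0.0395 0.    ] 0.7217980105417638
46 [0.1158 0.0529 0.    ] 0.843971058181367
39 [0.1275 0.0677 0.    ] 0.96614410582097
32 [0.1373 0.0839 0.    ] 1.0883171534605731
25 [0.1451 0.1012 0.    ] 1.2104902011001761
18 [0.1506 0.1193 0.    ] 1.3326632487397791
18 [0.1506 0.1193 0.    ] 1.3326632487397791
15 [0.1523 0.1272 0.    ] 1.385023126299609
13 [0.1532 0.1326 0.    ] 1.4199297113394957
11 [0.154  0.1379 0.    ] 1.4548362963793822
9 [0.1545 0.1433 0.    ] 1.4897428814192688
7 [0.1548 0.1487 0.    ] 1.5246494664591554
```

View pics/w14.png

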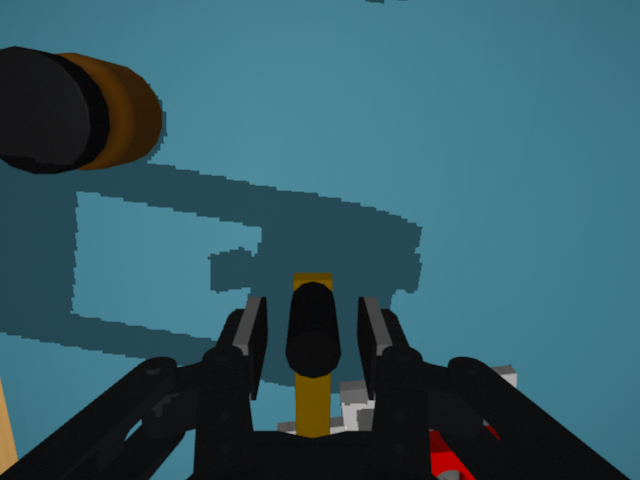

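```bash
python3 -m inch '{"xyz":[[0.0172,0.0018,0],[0.0358,0.005,0],[0.0539,0.0105,0],[0.0712,0.0182,0],[0.0875,0.0279,0],[0.1024,0.0395,0],[0.1158,0.0529,0],[0.1275,0.0677,0],[0.1373,0.0839,0],[0.1451,0.1012,0],[0.1506,0.1193,0],[0.1506,0.1193,0]],"angular":[[0,0,0.111],[0,0,0.233],[0,0,0.355],[0,0,0.477],[0,0,0.6],[0,0,0.722],[0,0,0.844],[0,0,0.966],[0,0,1.088],[0,0,1.21],[0,0,1.333],[0,0,1.333]],"hand":[0.45,0.45,0.45,0.45,0.45,0.45,0.45,0.45,0.45,0.45,0.45,0.45]}'
python3 - <<'E'
from h import *
s=env.state(); print(s["tcp_pos"],s["eef_rot"],s["ft_force"])
cv2.imwrite("pics/w15.png",env.snapshot("wrist"))
P=np.array([.5025,-.1835]); p0=s["tcp_pos"]; v=p0[:2]-P; print(np.degrees(np.arctan2(v[1],v[0])),np.hypot(*v))
R0=Ro.from_euler("xyz",[180,0,s["eef_rot"][2]],degrees=True)
for a in [14,12,10,8,6,4,2,0]:
    p=np.r_[P+.155*np.array([np.cos(np.radians(a)),np.sin(np.radians(a))]),p0[2]]
    print(a,R0.inv().apply(p-p0),np.radians(s["eef_rot"][2]+90-a))
E
```

```text
t: 18.15
tcp_pos: [0.6507, -0.1375, 0.0972]
eef_rot: [-179.8, -0.1, -72.2]
ft_force: [0.6, 0.3, -0.4]
finger_gap: 0.0386
[ 0.6507 -0.1375  0.0972] [-179.7955   -0.1321  -72.2489] [ 0.6078  0.3177 -0.4466]
17.24259271917979 0.15522508213076264
14 [0.0088 0.0006 0.    ] 0.06546979558981955
12 [0.0142 0.001  0.    ] 0.10037638062970615
10 [0.0195 0.0016 0.    ] 0.13528296566959275
8 [0.0249 0.0025 0.    ] 0.17018955070947933
6 [0.0302 0.0035 0.    ] 0.20509613574936592
4 [0.0355 0.0047 0.    ] 0.2400027207892525
2 [0.0407 0.006  0.    ] 0.2749093058291391
0 [0.0459 0.0076 0.    ] 0.30981589086902567
```

View pics/w15.png

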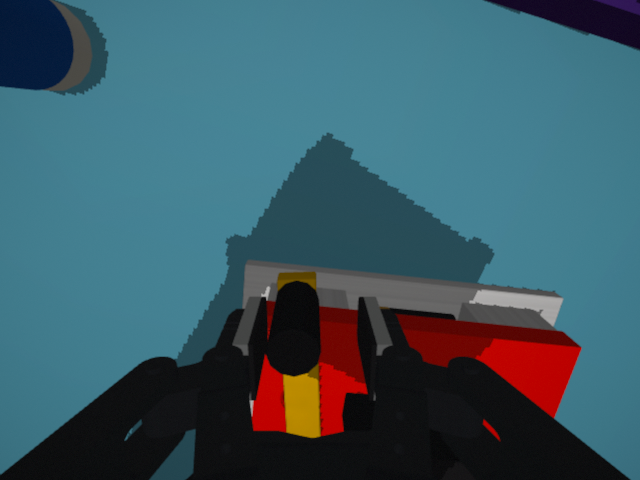

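```bash
python3 -m inch '{"xyz":[[0.0088,0.0006,0],[0.0142,0.001,0],[0.0195,0.0016,0],[0.022,0.002,0],[0.0235,0.0023,0],[0.0235,0.0023,0]],"angular":[[0,0,0.065],[0,0,0.1],[0,0,0.135],[0,0,0.15],[0,0,0.16],[0,0,0.16]],"hand":[0.45,0.45,0.45,0.45,0.45,0.45]}'
python3 - <<'E'
from h import *
s=env.state(); print(s["tcp_pos"],s["eef_rot"],s["ft_force"])
cv2.imwrite("pics/w16.png",env.snapshot("wrist"))
E
```

```text
t: 18.8
tcp_pos: [0.6542, -0.1581, 0.0954]
eef_rot: [-179.9, 0.0, -81.1]
ft_force: [0.2, 0.4, -0.4]
finger_gap: 0.0384
[ 0.6542 -0.1581  0.0954] [-179.9352    0.0119  -81.133 ] [ 0.1841  0.4174 -0.4188]
```

View pics/w16.png

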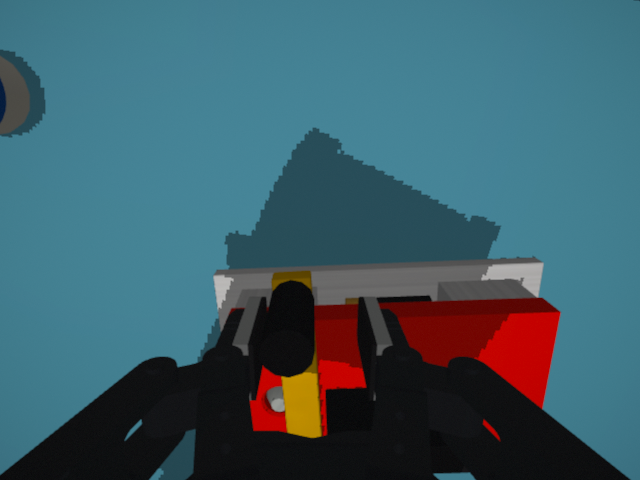

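Not at the stop yet (force near zero); creep on in tool x (tangential) until it resists.

```bash
for i in 1; do python3 -m inch '{"xyz":[[0.001,0,0],[0.002,0,0],[0.003,0,0],[0.003,0,0]],"angular":[[0,0,0],[0,0,0],[0,0,0],[0,0,0]],"hand":[0.45,0.45,0.45,0.45]}'; done; python3 -m inch '{"xyz":[[0.001,0,0],[0.002,0,0],[0.002,0,0]],"angular":[[0,0,0],[0,0,0],[0,0,0]],"hand":[0.45,0.45,0.45]}'
```

```text
t: 19.25
tcp_pos: [0.6547, -0.1612, 0.0954]
eef_rot: [-179.9, 0.0, -81.2]
ft_force: [-0.1, -0.7, 0.4]
finger_gap: 0.0386
t: 19.55
tcp_pos: [0.6548, -0.1615, 0.0953]
eef_rot: [-180.0, 0.2, -81.1]
ft_force: [-1.7, 7.6, 2.5]
finger_gap: 0.0382
```

```bash
python3 -m inch '{"xyz":[[0.001,0,0],[0.001,0,0]],"angular":[[0,0,0],[0,0,0]],"hand":[0.45,0.45]}'; python3 -m inch '{"xyz":[[-0.006,0,0],[-0.013,0,0],[-0.013,0,0],[-0.013,0,-0.03],[-0.013,0,-0.08],[-0.013,0,-0.12],[-0.013,0,-0.16],[-0.013,0,-0.16]],"angular":[[0,0,0],[0,0,0],[0,0,0],[0,0,0],[0,0,0],[0,0,0],[0,0,0],[0,0,0]],"hand":[0.45,0.45,0.45,0.45,0.45,0.45,0.45,0.45]}'
python3 - <<'E'
from h import *
import pickle
s=env.state(); print(s["tcp_pos"],s["eef_rot"],s["ft_force"]);pickle.dump(s,open("w17.pkl","wb"))
cv2.imwrite("pics/w17.png",env.snapshot("wrist"))
E
```

```text
t: 19.75
tcp_pos: [0.6548, -0.1616, 0.0953]
eef_rot: [-180.0, 0.2, -81.1]
ft_force: [-3.8, 10.2, 3.1]
finger_gap: 0.0384
t: 20.55
tcp_pos: [0.6561, -0.1525, 0.2645]
eef_rot: [-179.3, -0.3, -81.2]
ft_force: [0.2, -0.0, 0.9]
finger_gap: 0.0386
[ 0.6561 -0.1525  0.2645] [-179.2732   -0.3339  -81.166 ] [ 0.1978 -0.0033  0.9226]
```

View pics/w17.png

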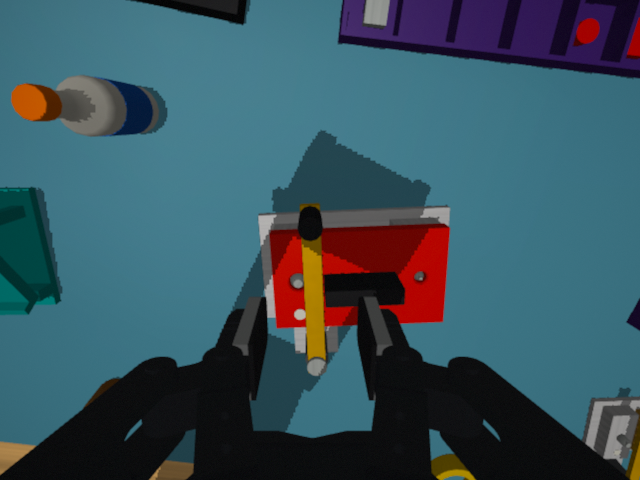

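```bash
python3 - <<'E'
from h import *
import pickle
s=pickle.load(open("w17.pkl","rb")); C=cam("wrist",s)
a=cv2.imread("pics/w17.png")[195:385,250:460]; cv2.imwrite("pics/w17c.png",cv2.resize(a,None,fx=3,fy=3,interpolation=cv2.INTER_CUBIC))
k=atz(C,(310,229),.107)[0]; pv=atz(C,(316,367),.068)[0]; v=k-pv; print(k,pv,np.hypot(*v[:2]),np.degrees(np.arctan2(v[1],v[0])))
pl,ps=atz(C,[(297,282),(420,276)],.053); v=pl-ps; print(pl,ps,np.hypot(*v[:2]),np.degrees(np.arctan2(v[1],v[0]))-90)
cs=atz(C,[(269,230),(448,225),(443,322),(277,327)],.051); print(cs, [np.hypot(*(cs[i]-cs[(i+1)%4])[:2]) for i in range(4)])
E
```

```text
[ 0.6538 -0.1529  0.107 ] [ 0.501  -0.1824  0.068 ] 0.15562591855154953 10.940225184888542
[ 0.5836 -0.1509  0.053 ] [ 0.6078 -0.2682  0.053 ] 0.11977396079789286 11.674609242406646
[[ 0.6313 -0.1175  0.051 ]
 [ 0.6614 -0.2825  0.051 ]
 [ 0.5612 -0.3043  0.051 ]
 [ 0.5302 -0.1378  0.051 ]] [np.float64(0.1677756804521862), np.float64(0.10260294755734108), np.float64(0.16934478494768745), np.float64(0.10310731332045919)]
```

View pics/w17c.png

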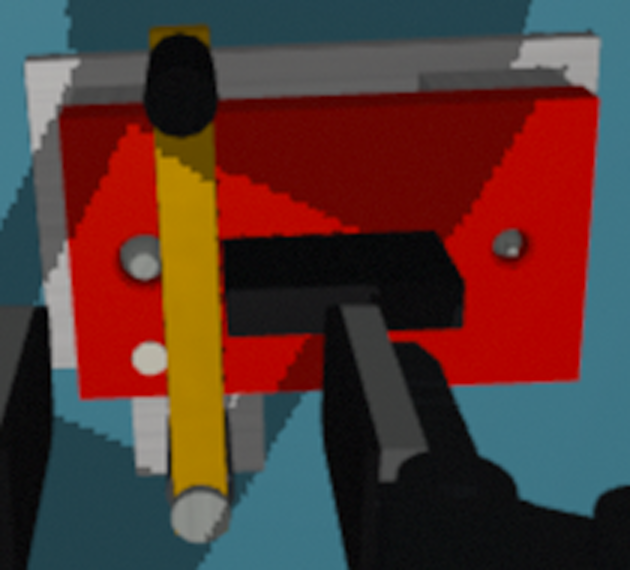

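```bash
python3 - <<'E'
from rig import env
import cv2
cv2.imwrite("pics/t18.png",env.snapshot("top"))
E
```

```text
(no output)
```

View pics/t18.png

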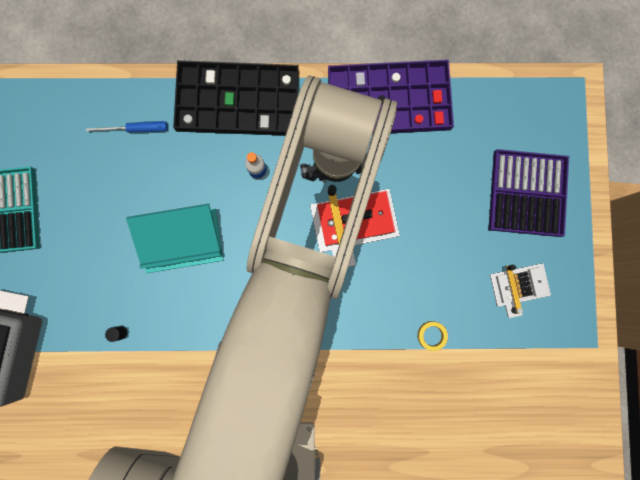

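The top view shows the cover on the nest with the bar across it. The glue, tape and cell are at their earlier pixel positions. The jar is hidden under the arm, but nothing came near it.

```bash
python3 - <<'E'
from rig import env
print(env.sign_off(), env.state()["t"])
E
```

```text
the job is handed in; nothing more can be done
the job is handed in; nothing more can be done
```

The job is done and handed in, at about 20.6 s on the robot's clock. I swung the keeper open, took the cover off its stand and lowered it onto the nest. I then swung the keeper back to its stop, let go and lifted the gripper clear.

**Cover:**
- Both pins show through their holes, large in large and small in small.
- It met the seats at the expected height, to within 1 mm. A further 1 mm of commanded push moved the tool only 0.1 mm, with about 13 N more upward force, so I take it as fully home.

**Keeper:**
- It met firm resistance of about 10 N at the knob and moved no further.
- The wrist picture puts it 0.2 to 0.7 degrees from the nest's axis, which is within measurement error.

**Surroundings:** In the last top view the glue bottle, tape roll and battery cell stand where they were. The jar was hidden under the arm, so I could not check it there. The gripper passed near it but never closer than several centimetres.

**Disagreement:** The top camera put the cover on its stand about 8 mm higher than the wrist camera did. I used the wrist value. When the fingers closed there was about 8 N against the plate, which went away on lifting.

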